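Refill the carousel bin and bring it round to the picking side

ROBOT

A 7-joint arm with a two-finger parallel gripper is mounted at the origin on the work surface. World frame = base frame: x ahead of the robot, y to its left, z up, the work surface at z = 0. Lengths are in m, angles in rad, forces in N, time in s.
With the tool pointing down it reaches from about 0.425 to 0.925 m from the base axis. Payload 6.8 kg.
Tool frame: the origin (TCP) lies midway between the tips of the shut fingers; the grasp point (between the pads) lies 19 mm behind it; y points along the fingers, z is the direction in which the jaws open and shut, and the axes are right-handed (so a half turn about y gives the same grasp; the last joint's range is limited). The gripper opens to 85 mm and grips with 20 to 120 N. Pads are 22 mm wide; open, the fingers measure 114 mm over their backs; the gripper's body (76 mm by 85 mm) begins 54 mm behind the grasp point. The pads swing forward as they close: fully open they stand 13 mm farther back than shut.
Start: joints at [-1.45, 0.477, 0.022, 1.555, -0.011, 1.109, -0.083], TCP at [0.153, 0.657, 0.209] pointing down, gripper open.
Joint ranges: [-2.96, 2.96], [-0.34, 2.1], [-1.41, 1.46], [0.24, 2.44], [-1.37, 4.51], [0.17, 1.92], [-2.96, 2.96]. Speed limits (rad/s): [2.39, 2.39, 3.14, 3.14, 3.14, 3.14, 3.14].

INTERFACE

Orientations are given as a unit quaternion [w, x, y, z].
In Python, from station import bot gives the robot as it stands. The module is installed in compiled form; this text tells all that it offers.
- The arm moves only by the shell command python3 -m crank 'ROWS' [FORCE]. ROWS is JSON, a list of rows, each an object with "linear": the shift along the tool's x, y, z in m, a list of three; "dr": the turn, a rotation vector about the tool's x, y, z in degrees, a list of three; "hand": the gripper command: -1 is shut, 1 is fully open, values between are in proportion. A call has 1 to 10 rows; each row is the pose to reach, as a shift and turn from the pose commanded when the call began, along the tool's axes at that moment; what a row does not reach only later rows make up. A row lasts 1/12 s, in which the tool goes at most 41.7 mm and 7.16 degrees, less where a joint would pass 70% of its speed; a pose out of reach is approached as far as the arm can. A call with a gripper value outside its range is refused whole. The fingers move at their own pace and stop on an object; FORCE is the grip in N (left out, the last holds). Time passes only in rows, so rows that repeat a pose let the fingers close. It gives the time, the measured TCP pose, the force and the opening at its end, in the units of the state.
- bot.get_obs(): the state, without advancing time (a new reading comes with each control period).
- bot.read_camera(name): name is "scene" or "top" or "wrist"; returns the picture (400x640x3 uint8, blue, green, red); there is no depth.
- bot.camera_params(name): a dict with "K" (3x3 intrinsics, pixels), "R" (3x3) and "t" (3): a world point X has camera coordinates R X + t; the wrist camera has in their place "hand_eye" (4x4, takes a point from camera to tool coordinates, whose origin is the TCP and whose axes are the tool frame's). Camera axes: x right, y down, z forward; pixel columns grow to the right and rows downward; lengths in m; the calibration is good to about 2 mm. A picture is of the moment at which its call begins: read the wrist's pose just before it. camera_params takes no time and is no camera call.
- bot.hand_in(): hands the job in, once; it reports no verdict.
Trained networks look in the newest picture that a camera, given by its name, has taken for a name from the list of things; names that differ only in an ending like _2 or _b are one class to them, and where a whole thing is asked for, a point or a joint stands for the part that bears it (a point fixed in the world has none). Each returns a list of dicts, best first, with "score" (0 to 1); they miss things now and then, are a little off and sometimes report something else, mostly with a low value. They report only what shows in the picture. A call takes as long as a camera call.
- bot.search_frame(camera, target): "extent" ([left, top, right, bottom] in pixels, round what is visible of it).
- bot.cut_out(camera, target): "pixels" (400x640 bool, what is visible of it) and "extent" ([left, top, right, bottom] in pixels, round what is visible of it).
- bot.place_of(camera, target): "xy" ([column, row] in pixels: a listed point, or the origin of a listed thing).
The state is a dict: "t": time; "q": joint angles; "joint_vel": joint speeds; "joint_torque": joint torques, N m; "eef_pos": TCP position; "tool_rot": TCP orientation; "contact_force": force on the tool from outside, world axes, zero at the start; "torque": the same for the moment, N m; "gripper_width": opening from 0.0 (shut) to 1.0 (fully open).
Only numpy, scipy, OpenCV 4.12 (cv2) and the standard library are available. Lean on these libraries where they do the work, as an engineer would, in place of code of your own. Each camera call takes 0.05 s, during which the arm holds its last target. There are 200 camera calls.

TASK

Tip all four coupling nuts from the scoop into the empty bin of the carousel where it stands, then set the empty scoop back down on the bench and let go of it. Then turn the carousel until the bin you filled faces the catch tray at the front of the stand, and finish while holding it: keep a firm grip on the carousel, without letting go, so that it stays still there for the picker. Leave the carton, the tape roll and the scanner alone.

Things in the scene. Friction and masses are not known exactly. Their poses are not given: they have to be found in the camera images.
- carousel (a joint): angle (rad) about the vertical axis of the 384 mm disc (its top 40 mm above the bench) with five equal blue bins 72 degrees apart and a black hub knob, 1.3 to 2.5 kg. 0 (or whole turns): empty bin faces the catch tray squarely; grows anticlockwise from above; endless. Starts at 1.1 to 1.9: empty bin on the right (-y) side. Turns freely (about 0.04 N m of friction), stays where it is left
- stand: fixed grey steel stand of the carousel; origin on the carousel's axis at bench height; its -x axis is the front and points to the catch tray, an open steel tray 85 x 150 x 26 mm high centred 238 mm in front of the axis
- empty_bin (a point): centre of the inner floor of the one empty bin, 43 mm above the bench, 130 mm from the axis; frame turns with the carousel, -x radially out to the bin's low front, z up. Bin 100 mm deep (radially), 110 wide, walls 3. Tops above the bench: front lip 68 mm, back wall (by the hub) and rear half of the sides 100 mm, sides then slope to the lip. Other bins: bolts, wheels, brackets, plugs
- knob (a point): centre of the round black plastic hub knob fixed to the revolving part on its axis, 46 mm diameter, gripping band 142 to 168 mm above the bench, top at 173 mm, on a 22 mm post; this point lies 155 mm above the bench; frame turns with the carousel
- scoop: loose open-fronted aluminium hardware scoop, 0.2 kg; origin under the centre of its flat floor; +x to its open nose, z up. Floor 120 mm long (x -60 to 60), 72 wide, 3 thick; back wall 46 mm high, side walls sloping from 46 at the back to 16 at the nose; no lip at the nose. The nuts begin to slide out when it is tipped nose-down by 25 to 36 degrees
- scoop_grip (a point): middle of the scoop's straight wooden handle, which runs straight back from the back wall along the scoop's x axis (x -60 to -155 mm), 24 mm wide (y), 20 mm high, its centre 36 mm above the bench; this point lies 95 mm behind the scoop's origin, 35 mm behind the back wall; axes as the scoop's
- scoop_nose (a point): middle of the nose's lower edge, 60 mm ahead of the scoop's origin; axes as the scoop's
- nut0: one of four identical bare steel coupling nuts (long hexagonal nuts), 20 mm across flats, 36 mm long, 50 g, lying on a flat side in the scoop at the start; origin at its centre, x along its length
- nut1: one of four identical bare steel coupling nuts (long hexagonal nuts), 20 mm across flats, 36 mm long, 50 g, lying on a flat side in the scoop at the start; origin at its centre, x along its length
- nut2: one of four identical bare steel coupling nuts (long hexagonal nuts), 20 mm across flats, 36 mm long, 50 g, lying on a flat side in the scoop at the start; origin at its centre, x along its length
- nut3: one of four identical bare steel coupling nuts (long hexagonal nuts), 20 mm across flats, 36 mm long, 50 g, lying on a flat side in the scoop at the start; origin at its centre, x along its length
- carton: bystander: taped cardboard carton 120 x 90 x 50 mm high; origin under its centre
- tape: bystander: brown roll of packing tape lying flat, 100 mm diameter, 48 mm high; origin under its centre
- scanner: bystander: black and grey hand scanner lying flat, about 135 x 62 x 36 mm; origin under its handle

How it is judged:
On the way, in this order (a step that is already met when the one before it is completed fails the run):
1. the scoop is lifted with all four nuts in it (x of nut0 in the frame of scoop between -0.06 and 0.065 m and y of nut0 in the frame of scoop between -0.036 and 0.036 m and z of nut0 in the frame of scoop between 0 and 0.06 m and x of nut1 in the frame of scoop between -0.06 and 0.065 m and y of nut1 in the frame of scoop between -0.036 and 0.036 m and z of nut1 in the frame of scoop between 0 and 0.06 m and x of nut2 in the frame of scoop between -0.06 and 0.065 m and y of nut2 in the frame of scoop between -0.036 and 0.036 m and z of nut2 in the frame of scoop between 0 and 0.06 m and x of nut3 in the frame of scoop between -0.06 and 0.065 m and y of nut3 in the frame of scoop between -0.036 and 0.036 m and z of nut3 in the frame of scoop between 0 and 0.06 m and height (world z) of scoop above 0.03 m), for 0.1 s.
2. all four nuts lie in the bin that was empty, which has not yet been turned to the front (x of nut0 in the frame of empty_bin between -0.05 and 0.05 m and y of nut0 in the frame of empty_bin between -0.055 and 0.055 m and z of nut0 in the frame of empty_bin between 0 and 0.05 m and x of nut1 in the frame of empty_bin between -0.05 and 0.05 m and y of nut1 in the frame of empty_bin between -0.055 and 0.055 m and z of nut1 in the frame of empty_bin between 0 and 0.05 m and x of nut2 in the frame of empty_bin between -0.05 and 0.05 m and y of nut2 in the frame of empty_bin between -0.055 and 0.055 m and z of nut2 in the frame of empty_bin between 0 and 0.05 m and x of nut3 in the frame of empty_bin between -0.05 and 0.05 m and y of nut3 in the frame of empty_bin between -0.055 and 0.055 m and z of nut3 in the frame of empty_bin between 0 and 0.05 m and x of empty_bin in the frame of stand above -0.1 m), for 0.2 s.
3. the empty scoop stands on the bench, let go (height (world z) of scoop between -0.004 and 0.008 m and angle between scoop's own z axis and vertical below 0.1 rad and contact force between the fingers and scoop below 0.1 N), for 0.2 s.
4. the filled bin faces the catch tray and the carousel is held (y of empty_bin in the frame of stand between -0.013 and 0.013 m and x of empty_bin in the frame of stand below -0.1 m and contact force between the fingers and carousel above 2 N), for 0.2 s.
At the end, for the whole second after the job is handed in: All four nuts are in the bin that was empty; the scoop stands upright on the bench, not touched; that bin faces the catch tray within about 6 degrees (its centre within 13 mm of the stand's front line); the carousel is at rest (under 0.05 rad/s) and the fingers are holding it with more than 2 N (all of step 3 and all of step 4 and x of nut0 in the frame of empty_bin between -0.05 and 0.05 m and y of nut0 in the frame of empty_bin between -0.055 and 0.055 m and z of nut0 in the frame of empty_bin between 0 and 0.05 m and x of nut1 in the frame of empty_bin between -0.05 and 0.05 m and y of nut1 in the frame of empty_bin between -0.055 and 0.055 m and z of nut1 in the frame of empty_bin between 0 and 0.05 m and x of nut2 in the frame of empty_bin between -0.05 and 0.05 m and y of nut2 in the frame of empty_bin between -0.055 and 0.055 m and z of nut2 in the frame of empty_bin between 0 and 0.05 m and x of nut3 in the frame of empty_bin between -0.05 and 0.05 m and y of nut3 in the frame of empty_bin between -0.055 and 0.055 m and z of nut3 in the frame of empty_bin between 0 and 0.05 m and velocity of joint carousel between -0.05 and 0.05 rad/s); the arm keeps its last pose, push and grip.
It fails at once if the carton was moved (over 20 mm) (distance of carton from where it was at the start of the episode above 0.02 m).
It fails at once if the tape was moved (over 20 mm) (distance of tape from where it was at the start of the episode above 0.02 m).
It fails at once if the scanner was moved (over 20 mm) (distance of scanner from where it was at the start of the episode above 0.02 m).
It also fails if it takes over 72 s, if anything falls off the work surface, if the arm or the gripper's body presses on something with over 40 N, if the wrist force passes 120 N, or if a joint passes its speed limit or range.

## Working session

There is one attempt and no reset: what is moved stays moved. The work goes in short steps, Python scripts to look and compute and a shell command to move; the robot and the scene stay as the last step left them, time stands still between calls to the robot, and variables do not carry over. Pictures are saved under pics/ and viewed, about 8 in all and at most 12, crops included, and the job is handed in when it is done.

```bash
mkdir -p pics; cat > h.py <<'E'
import numpy as np, cv2, json
from station import bot
from scipy.spatial.transform import Rotation as Ro
def rot(q): return Ro.from_quat([q[1],q[2],q[3],q[0]])
def ray(cam,px,obs=None):
    p=bot.camera_params(cam);K=np.array(p["K"]);d=np.linalg.inv(K)@[px[0],px[1],1]
    if "R" in p:
        R=np.array(p["R"]);return -R.T@np.array(p["t"]),R.T@d
    H=np.array(p["hand_eye"]);R=rot(obs["tool_rot"]).as_matrix()
    return R@H[:3,3]+np.array(obs["eef_pos"]),R@H[:3,:3]@d
def onz(cam,px,z,obs=None):
    c,d=ray(cam,px,obs);return c+d*(z-c[2])/d[2]
def tool(p,obs):  # world point in tool axes relative to TCP
    return rot(obs["tool_rot"]).inv().apply(np.array(p)-np.array(obs["eef_pos"]))
E
python3 - <<'E'
from h import *
o=bot.get_obs();print({k:np.round(v,3).tolist() for k,v in o.items()})
print(rot(o["tool_rot"]).as_matrix().round(2))
for c in("top","scene"): cv2.imwrite(f"pics/{c}0.png",bot.read_camera(c))
Z=dict(knob=.155,empty_bin=.043,scoop_grip=.036,scoop_nose=0.002,scoop=0,nut0=.013,carton=0,tape=0,scanner=0,stand=0)
for c in("top","scene"):
  for n,z in Z.items():
    for r in bot.place_of(c,n)[:4 if n=='nut0' else 1]: print(c,n,np.round(r["xy"]),round(r["score"],2),onz(c,r["xy"],z).round(3))
E
```

```text
{'t': 0.0, 'q': [-1.45, 0.478, 0.022, 1.556, -0.011, 1.109, -0.083], 'joint_vel': [0.001, 0.001, 0.001, 0.0, -0.002, 0.001, -0.0], 'joint_torque': [-0.0, -59.646, 1.608, -28.12, 0.012, 0.009, -0.0], 'eef_pos': [0.153, 0.657, 0.208], 'tool_rot': [-0.702, 0.703, -0.081, 0.081], 'contact_force': [-0.184, 0.135, 0.586], 'torque': [-0.062, -0.002, 0.011], 'gripper_width': 1.0}
[[ 0.97 -0.    0.23]
 [-0.23 -0.    0.97]
 [ 0.   -1.   -0.  ]]
top knob [302. 176.] 0.55 [0.604 0.169 0.155]
top empty_bin [356. 201.] 0.73 [0.574 0.031 0.043]
top scoop_grip [468. 252.] 0.77 [ 0.453 -0.257  0.036]
top scoop [426. 246.] 0.57 [ 0.467 -0.161  0.   ]
top nut0 [425. 249.] 0.72 [ 0.457 -0.155  0.013]
top nut0 [444. 240.] 0.71 [ 0.485 -0.204  0.013]
top nut0 [441. 251.] 0.63 [ 0.454 -0.197  0.013]
top nut0 [424. 241.] 0.62 [ 0.48  -0.152  0.013]
top carton [207. 289.] 0.63 [0.337 0.411 0.   ]
top tape [408. 164.] 0.77 [ 0.696 -0.117  0.   ]
top scanner [171. 213.] 0.71 [0.531 0.528 0.   ]
top stand [305. 192.] 0.64 [0.603 0.166 0.   ]
scene empty_bin [309. 224.] 0.79 [0.563 0.049 0.043]
scene scoop_grip [202. 262.] 0.72 [ 0.464 -0.252  0.036]
scene scoop_nose [251. 243.] 0.98 [ 0.475 -0.103  0.002]
scene scoop [234. 255.] 0.63 [ 0.476 -0.165  0.   ]
scene nut0 [221. 254.] 0.6 [ 0.459 -0.195  0.013]
scene nut0 [238. 254.] 0.59 [ 0.492 -0.158  0.013]
scene nut0 [230. 241.] 0.53 [ 0.435 -0.151  0.013]
scene carton [345. 152.] 0.81 [ 0.349  0.411 -0.   ]
scene scanner [398. 164.] 0.55 [0.534 0.501 0.   ]
scene stand [344. 219.] 0.89 [0.592 0.164 0.   ]
```

View pics/top0.png

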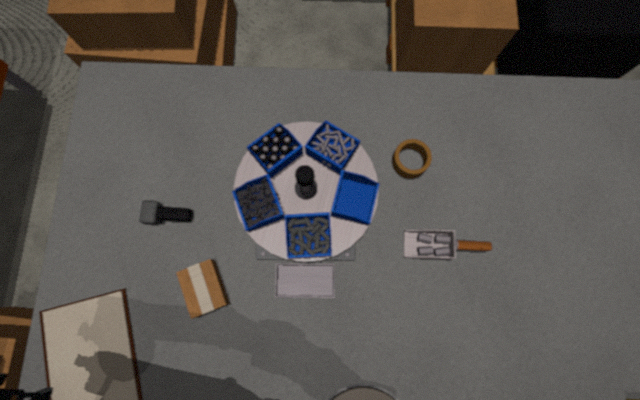

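View pics/scene0.png

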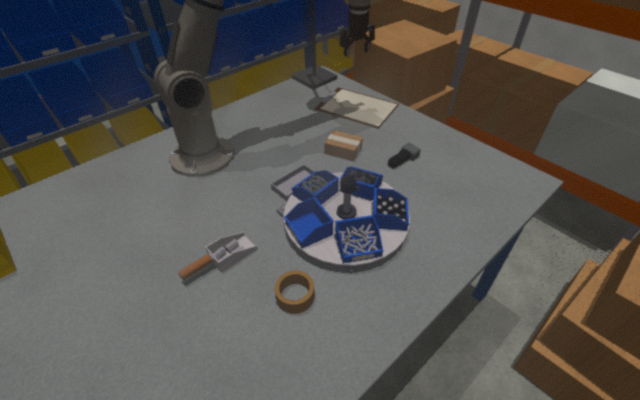

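The pictures agree with the networks. The empty bin is at about (356,200) in the top view, on the right of the disc. The scoop at (430,245) has its nose towards +y and its handle at (470,246). The tape roll is at (412,158), the carton at (203,287) and the scanner at (165,212). I'll swing around in front of the carousel to the handle.

```bash
python3 -m crank '[{"linear":[0.43,-0.09,-0.315],"dr":[0,83,0],"hand":1},{"linear":[0.43,-0.09,-0.315],"dr":[0,83,0],"hand":1},{"linear":[0.43,-0.09,-0.315],"dr":[0,83,0],"hand":1},{"linear":[0.43,-0.09,-0.315],"dr":[0,83,0],"hand":1},{"linear":[0.43,-0.09,-0.315],"dr":[0,83,0],"hand":1},{"linear":[0.43,-0.09,-0.315],"dr":[0,83,0],"hand":1},{"linear":[0.43,-0.09,-0.315],"dr":[0,83,0],"hand":1},{"linear":[0.43,-0.09,-0.315],"dr":[0,83,0],"hand":1},{"linear":[0.43,-0.09,-0.315],"dr":[0,83,0],"hand":1},{"linear":[0.43,-0.09,-0.315],"dr":[0,83,0],"hand":1}]'
python3 - <<'E'
from h import *
o=bot.get_obs();print(o["q"],rot(o["tool_rot"]).as_matrix().round(3)); print(tool([.455,-.24,.24],o))
E
```

```text
t: 1.93
eef_pos: [0.4218, 0.3441, 0.279]
tool_rot: [0.521, -0.521, 0.478, -0.478]
contact_force: [1.3, 0.1, 0.4]
gripper_width: 0.998
[-1.14165144  0.20107724  0.40421909  1.80541367 -0.08662726  1.15154493
 -0.62354817] [[ 0.086  0.     0.996]
 [-0.996  0.001  0.086]
 [-0.001 -1.     0.   ]]
[ 0.58478251  0.0384806  -0.01705657]
```

```bash
python3 -m crank '[{"linear":[0.3,0,0.03],"dr":[0,6,0],"hand":1},{"linear":[0.3,0,0.03],"dr":[0,6,0],"hand":1},{"linear":[0.3,0,0.03],"dr":[0,6,0],"hand":1},{"linear":[0.3,0,0.03],"dr":[0,6,0],"hand":1},{"linear":[0.3,0,0.03],"dr":[0,6,0],"hand":1},{"linear":[0.3,0,0.03],"dr":[0,6,0],"hand":1},{"linear":[0.3,0,0.03],"dr":[0,6,0],"hand":1},{"linear":[0.585,0.03,-0.015],"dr":[0,11,0],"hand":1},{"linear":[0.585,0.03,-0.015],"dr":[0,11,0],"hand":1},{"linear":[0.585,0.03,-0.015],"dr":[0,11,0],"hand":1}]'
python3 -m crank '[{"linear":[0.24,0.02,-0.02],"dr":[0,5,0],"hand":1},{"linear":[0.24,0.02,-0.02],"dr":[0,5,0],"hand":1},{"linear":[0.24,0.02,-0.02],"dr":[0,5,0],"hand":1},{"linear":[0.24,0.02,-0.02],"dr":[0,5,0],"hand":1},{"linear":[0.24,0.02,-0.02],"dr":[0,5,0],"hand":1},{"linear":[0.24,0.02,-0.02],"dr":[0,5,0],"hand":1},{"linear":[0.24,0.02,-0.02],"dr":[0,5,0],"hand":1}]'
cat > see.py <<'E'
from h import *
import sys
o=bot.get_obs();im=bot.read_camera("wrist");cv2.imwrite(f"pics/{sys.argv[1]}.png",im)
print(np.round(o["eef_pos"],3),np.round(o["q"],2));print(rot(o["tool_rot"]).as_matrix().round(3))
Z=dict(knob=.155,empty_bin=.043,scoop_grip=.036,scoop_nose=0.002,scoop=0,nut0=.013,carton=0,tape=0,scanner=0,stand=0)
for n in sys.argv[2:]:
    for r in bot.place_of("wrist",n)[:4 if n=='nut0' else 1]:
        p=onz("wrist",r["xy"],Z[n],o);print(n,np.round(r["xy"]),round(r["score"],2),p.round(4),"tool",tool(p,o).round(4))
E
python3 see.py w1 scoop_grip scoop_nose scoop nut0
```

```text
t: 2.77
eef_pos: [0.4691, -0.0667, 0.266]
tool_rot: [-0.475, 0.474, -0.524, 0.525]
contact_force: [1.3, -0.1, -0.1]
gripper_width: 1.003
t: 3.35
eef_pos: [0.4222, -0.3089, 0.2461]
tool_rot: [-0.447, 0.449, -0.546, 0.548]
contact_force: [-1.1, -0.2, 0.6]
gripper_width: 1.002
[ 0.422 -0.309  0.246] [-0.25  0.25  0.91  1.92 -0.22  1.08  0.56]
[[-0.196 -0.     0.981]
 [-0.981 -0.004 -0.196]
 [ 0.004 -1.     0.001]]
scoop_grip [350. 112.] 0.83 [ 0.4702 -0.2547  0.036 ] tool [-0.0634  0.2099  0.0364]
scoop [335.  29.] 0.88 [ 0.4712 -0.162   0.    ] tool [-0.1547  0.2455  0.0192]
nut0 [325.  64.] 0.97 [ 0.4522 -0.1976  0.013 ] tool [-0.1159  0.2327  0.0076]
nut0 [348.  16.] 0.76 [ 0.4867 -0.1544  0.013 ] tool [-0.1651  0.2325  0.0329]
nut0 [352.  61.] 0.68 [ 0.4833 -0.2003  0.013 ] tool [-0.1193  0.2327  0.0386]
```

View pics/w1.png

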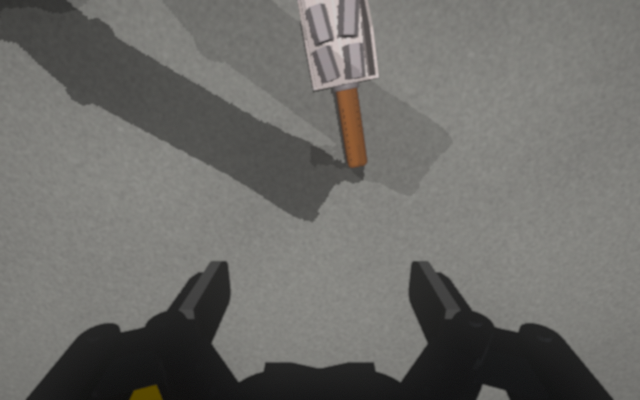

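The picture shows the handle running from (345,85) to (358,165) and all four nuts in the scoop. Next I'll measure the handle's axis by colour.

```bash
cat > handle.py <<'E'
from h import *
o=bot.get_obs();im=bot.read_camera("wrist")
hsv=cv2.cvtColor(im,cv2.COLOR_BGR2HSV)
m=cv2.inRange(hsv,(5,110,60),(22,255,255))
n,l,s,c=cv2.connectedComponentsWithStats(m);k=1+s[1:,4].argmax();print(s[k])
ys,xs=np.nonzero(l==k)
P=np.array([onz("wrist",(x,y),.044,o) for x,y in zip(xs,ys)])[:,:2]
mu=P.mean(0);u,sv,vt=np.linalg.svd(P-mu,full_matrices=False);d=vt[0]*np.sign(vt[0][1])
t=(P-mu)@d;w=(P-mu)@[d[1],-d[0]]
print("centre",mu,"dir az",np.degrees(np.arctan2(d[1],d[0])),"len",t.min(),t.max(),"w",w.min(),w.max())
e=mu+d*t.min();print("rear end",e)
g=e+d*.060;p=[g[0],g[1],.036];print("grip",p,tool(p,o).round(4))
R=rot(o["tool_rot"]).as_matrix();print("z az",np.degrees(np.arctan2(R[1,2],R[0,2])),o["eef_pos"])
E
python3 handle.py
```

```text
[ 335   99   29   76 1431]
centre [ 0.46864344 -0.27069428] dir az 89.41543613476904 len -0.04485250129401363 0.040683730796407434 w -0.011222185364350514 0.011124337242172804
rear end [ 0.46818584 -0.31554445]
grip [np.float64(0.468797985108884), np.float64(-0.25554757360714947), 0.036] [-0.0515  0.2097  0.0336]
z az -10.59946413062158 [ 0.42620897 -0.30014707  0.2456981 ]
```

```bash
python3 -m crank '[{"linear":[-0.055,0.1,0.034],"dr":[0,-10,0],"hand":1},{"linear":[-0.055,0.1,0.034],"dr":[0,-10,0],"hand":1},{"linear":[-0.055,0.1,0.034],"dr":[0,-10,0],"hand":1},{"linear":[-0.055,0.1,0.034],"dr":[0,-10,0],"hand":1},{"linear":[-0.055,0.1,0.034],"dr":[0,-10,0],"hand":1},{"linear":[-0.055,0.1,0.034],"dr":[0,-10,0],"hand":1}]'
python3 handle.py
```

```text
t: 4.15
eef_pos: [0.4695, -0.2538, 0.1464]
tool_rot: [-0.497, 0.497, -0.503, 0.503]
contact_force: [0.6, -0.3, -0.3]
gripper_width: 0.993
[ 530    0  110   90 5080]Traceback (most recent call last):
  File "handle.py", line 7, in <module>
    P=np.array([onz("wrist",(x,y),.044,o) for x,y in zip(xs,ys)])[:,:2]
                ~~~^^^^^^^^^^^^^^^^^^^^^^
  File "h.py", line 12, in onz
    c,d=ray(cam,px,obs);return c+d*(z-c[2])/d[2]
        ~~~^^^^^^^^^^^^
  File "h.py", line 6, in ray
    p=bot.camera_params(cam);K=np.array(p["K"]);d=np.linalg.inv(K)@[px[0],px[1],1]
ValueError: time passes only in moves, steps and waits
```

```bash
sed -i 's/^def ray/_C={}\ndef cp(c):\n    if c not in _C: _C[c]=bot.camera_params(c)\n    return _C[c]\ndef ray/; s/p=bot.camera_params(cam);/p=cp(cam);/' h.py
sed -i 's/^n,l,s/m[:,:200]=0;m[:,440:]=0\nn,l,s/' handle.py; python3 handle.py
```

```text
[ 305  165   26   89 2078]
centre [ 0.46919344 -0.27091595] dir az 89.67982584602098 len -0.04476920300564902 0.04072481817596102 w -0.010873493552036876 0.011200823096307924
rear end [ 0.46894327 -0.31568445]
grip [np.float64(0.4692785526206855), np.float64(-0.2556853896393908), 0.036] [ 0.0011  0.111  -0.0005]
z az -0.7355994275268191 [ 0.46959828 -0.2544588   0.14699417]
```

```bash
python3 -m crank '[{"linear":[-0.01,0.04,0],"dr":[0,0,7],"hand":1},{"linear":[-0.01,0.08,0],"dr":[0,0,15],"hand":1},{"linear":[-0.01,0.1,0],"dr":[0,0,15],"hand":1},{"linear":[-0.01,0.13,0],"dr":[0,0,15],"hand":1},{"linear":[-0.01,0.13,0],"dr":[0,0,15],"hand":1},{"linear":[-0.01,0.13,0],"dr":[0,0,15],"hand":1}]'
python3 -m crank '[{"linear":[0,0,0],"dr":[0,0,0],"hand":-1},{"linear":[0,0,0],"dr":[0,0,0],"hand":-1},{"linear":[0,0,0],"dr":[0,0,0],"hand":-1},{"linear":[0,0,0],"dr":[0,0,0],"hand":-1},{"linear":[0,0,0],"dr":[0,0,0],"hand":-1},{"linear":[0,0,0],"dr":[0,0,0],"hand":-1},{"linear":[0,0,0],"dr":[0,0,0],"hand":-1},{"linear":[0,0,0],"dr":[0,0,0],"hand":-1}]' 110
python3 see.py w2 scoop_grip
```

```text
t: 4.75
eef_pos: [0.4687, -0.2443, 0.0161]
tool_rot: [0.558, -0.427, 0.564, -0.434]
contact_force: [0.1, 0.1, 1.0]
gripper_width: 1.001
t: 5.42
eef_pos: [0.4698, -0.2441, 0.0169]
tool_rot: [0.559, -0.427, 0.563, -0.434]
contact_force: [-1.7, -0.2, 8.2]
gripper_width: 0.239
[ 0.47  -0.244  0.017] [ 0.13  0.65  0.52  1.97 -0.71  0.88  1.1 ]
[[-0.012  0.005  1.   ]
 [-0.966  0.259 -0.012]
 [-0.259 -0.966  0.001]]
scoop_grip [318. 279.] 0.6 [ 0.4703 -0.259   0.036 ] tool [ 0.0094 -0.0223  0.0007]
```

View pics/w2.png

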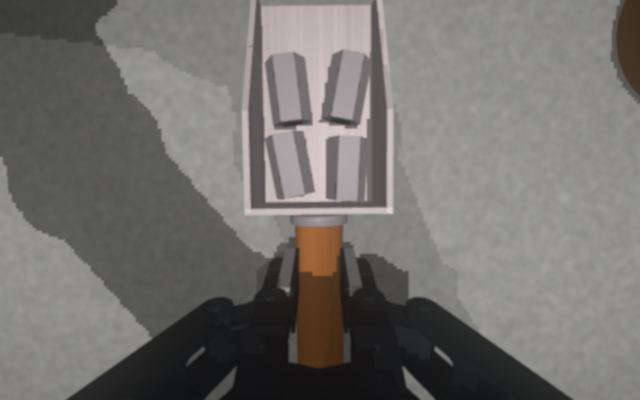

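The grip is centred on the handle between (300,270) and (345,350), and all four nuts are in the scoop. Lifting.

```bash
python3 -m crank '[{"linear":[-0.005,-0.019,0],"dr":[0,0,2],"hand":-1},{"linear":[-0.01,-0.039,0],"dr":[0,0,4],"hand":-1},{"linear":[-0.015,-0.058,0],"dr":[0,0,4],"hand":-1},{"linear":[-0.02,-0.077,0],"dr":[0,0,4],"hand":-1},{"linear":[-0.026,-0.097,0],"dr":[0,0,4],"hand":-1},{"linear":[-0.031,-0.116,0],"dr":[0,0,4],"hand":-1},{"linear":[-0.036,-0.135,0],"dr":[0,0,4],"hand":-1},{"linear":[-0.041,-0.155,0],"dr":[0,0,4],"hand":-1},{"linear":[-0.041,-0.155,0],"dr":[0,0,4],"hand":-1},{"linear":[-0.041,-0.155,0],"dr":[0,0,4],"hand":-1}]' 110
python3 - <<'E'
from h import *
o=bot.get_obs();print(o["eef_pos"],o["q"],o["contact_force"],o["gripper_width"]);print(rot(o["tool_rot"]).as_matrix().round(3))
a=bot.read_camera("wrist");b=bot.read_camera("scene");print("top views")
for c,n,z in(("top","empty_bin",.043),("scene","empty_bin",.043),("top","knob",.155),("top","stand",0),("scene","knob",.155)):
    if c!="scene": bot.read_camera(c)
    for r in bot.place_of(c,n)[:1]: print(c,n,np.round(r["xy"]),round(r["score"],2),onz(c,r["xy"],z).round(3))
# disc by blue bin mask centroid in top
im=bot.read_camera("top")
g=cv2.cvtColor(im,cv2.COLOR_BGR2HSV);w=cv2.inRange(g,(0,0,110),(180,60,255));w[:,:220]=0;w[:,390:]=0;w[263:]=0;w[:110]=0
ys,xs=np.nonzero(w);h=cv2.convexHull(np.stack([xs,ys],1).astype(np.int32));e=cv2.fitEllipse(h);print(e,onz("top",e[0],.04).round(4))
cv2.imwrite("pics/c.png",np.hstack([cv2.resize(a,(400,250)),cv2.resize(b[150:310,160:416],(400,250))]))
E
```

```text
t: 6.35
eef_pos: [0.4695, -0.2446, 0.1763]
tool_rot: [0.573, -0.407, 0.578, -0.415]
contact_force: [-0.3, -0.7, -4.0]
gripper_width: 0.238
[ 0.46952296 -0.24461823  0.17628711] [ 0.08128856  0.4448655   0.61601039  1.84996344 -0.55179686  1.19978513
  0.9407226 ] [-0.27283351 -0.69657328 -4.01171642] 0.23843115013345603
[[-0.011  0.006  1.   ]
 [-0.946  0.324 -0.012]
 [-0.324 -0.946  0.002]]
top views
top empty_bin [354. 200.] 0.75 [0.577 0.035 0.043]
scene empty_bin [312. 224.] 0.78 [0.569 0.052 0.043]
top knob [304. 176.] 0.67 [0.604 0.164 0.155]
top stand [307. 190.] 0.93 [0.611 0.161 0.   ]
scene knob [349. 185.] 0.89 [0.606 0.165 0.155]
((300.7104187011719, 183.84625244140625), (184.19085693359375, 279.9610595703125), 87.28810119628906) [0.6157 0.1774 0.04  ]
```

View pics/c.png

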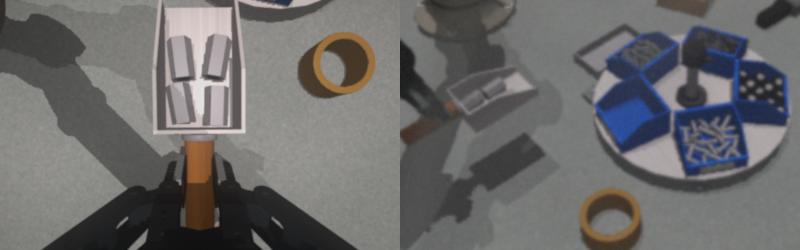

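The nuts stayed in the scoop through the lift: the left half shows all four at (180-215, 55-105), and the right half shows the scoop clear of the bench. Now I'll yaw to the bin's radial direction and go out to the bin's front, still level.

```bash
python3 -m crank '[{"linear":[-0.008,0.003,0.004],"dr":[0.2,0.6,0],"hand":-1},{"linear":[-0.024,0.008,0.012],"dr":[0.7,2,0],"hand":-1},{"linear":[-0.044,0.015,0.021],"dr":[1.2,3.6,0],"hand":-1},{"linear":[-0.066,0.023,0.032],"dr":[1.8,5.4,0],"hand":-1},{"linear":[-0.09,0.031,0.043],"dr":[2.5,7.4,0],"hand":-1},{"linear":[-0.112,0.038,0.054],"dr":[3.1,9.2,0],"hand":-1},{"linear":[-0.13,0.045,0.063],"dr":[3.6,10.8,0],"hand":-1},{"linear":[-0.142,0.049,0.068],"dr":[4,11.8,0],"hand":-1},{"linear":[-0.1465,0.0503,0.0707],"dr":[4.1,12.1,0],"hand":-1},{"linear":[-0.1465,0.0503,0.0707],"dr":[4.1,12.1,0],"hand":-1}]' 110
python3 see.py w3 empty_bin scoop_grip nut0
python3 - <<'E'
from h import *
for c in("top","scene"):
    bot.read_camera(c)
    for r in bot.place_of(c,"empty_bin")[:1]: print(c,r["score"],onz(c,r["xy"],.043))
E
```

```text
t: 7.73
eef_pos: [0.5422, -0.0881, 0.1762]
tool_rot: [0.524, -0.341, 0.62, -0.474]
contact_force: [0.0, -0.3, -3.9]
gripper_width: 0.236
[ 0.542 -0.088  0.176] [-0.22  0.38  0.6   1.93 -0.64  1.04  0.49]
[[-0.218  0.074  0.973]
 [-0.92   0.318 -0.23 ]
 [-0.326 -0.945 -0.001]]
scoop_grip [317. 278.] 0.74 [ 0.5285 -0.1402  0.036 ] tool [ 0.0966  0.115  -0.0012]
nut0 [291.  89.] 0.92 [0.5467 0.0644 0.013 ] tool [-0.088   0.2031 -0.0306]
nut0 [288. 166.] 0.89 [ 0.524  -0.0179  0.013 ] tool [-0.0074  0.1753 -0.0337]
nut0 [348. 170.] 0.6 [ 0.5879 -0.0378  0.013 ] tool [-0.0031  0.1737  0.0331]
nut0 [344.  92.] 0.59 [0.6035 0.0475 0.013 ] tool [-0.0848  0.2019  0.0286]
top 0.97 [0.57870957 0.03191573 0.043     ]
scene 0.62 [0.57137762 0.05210926 0.043     ]
```

View pics/w3.png

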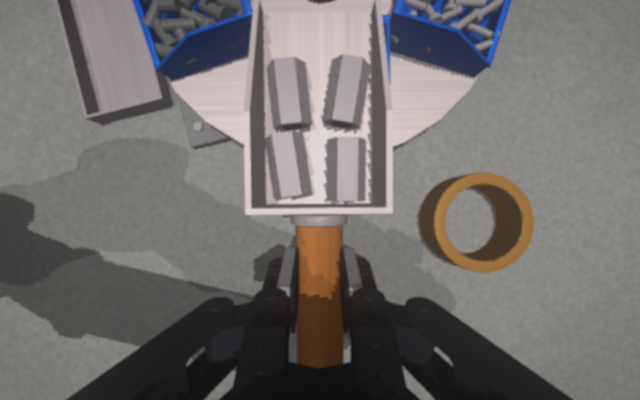

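The scoop is lined up with the bin: the neighbouring bins' edges at (250,40) and (390,40) are symmetric about it. Next is a tipping path that pivots about the nose.

```bash
cat > tip.py <<'E'
from h import *
d=np.radians
def tcp(th,rn,hn):  # (inward coordinate, height), theta nose-down deg
    c,s=np.cos(d(th)),np.sin(d(th));f=.149*c-.036*s;u=-.149*s-.036*c
    return np.array([-(rn+f)+.019*np.sin(d(15-th)),hn-u-.019*np.cos(d(15-th))])
o=bot.get_obs();R=rot(o["tool_rot"]).as_matrix();t0=np.array([-.261,.1763])
r=np.array([.231,.973])
a0=19
for th,rn,hn in [(5,.145,.12),(12,.15,.10),(20,.152,.08)]+[(x,.15,.077) for x in range(25,61,5)]:
    q=tcp(th,rn,hn)-t0;w=np.array([*(r*q[0]),q[1]]);print(th,(R.T@w).round(3),"dr",-(th+4))
E
python3 tip.py
```

```text
5 [0.033 0.016 0.   ] dr -9
12 [0.034 0.019 0.   ] dr -16
20 [0.029 0.022 0.   ] dr -24
25 [0.019 0.017 0.   ] dr -29
30 [0.009 0.01  0.   ] dr -34
35 [-0.002  0.003 -0.   ] dr -39
40 [-0.014 -0.003 -0.   ] dr -44
45 [-0.025 -0.007 -0.   ] dr -49
50 [-0.037 -0.011 -0.   ] dr -54
55 [-0.05  -0.013 -0.   ] dr -59
60 [-0.062 -0.015 -0.   ] dr -64
```

```bash
python3 -m crank '[{"linear":[0.015,0.007,0],"dr":[0,0,-4],"hand":-1},{"linear":[0.033,0.016,0],"dr":[0,0,-9],"hand":-1},{"linear":[0.034,0.018,0],"dr":[0,0,-13],"hand":-1},{"linear":[0.034,0.019,0],"dr":[0,0,-16],"hand":-1},{"linear":[0.031,0.021,0],"dr":[0,0,-20],"hand":-1},{"linear":[0.029,0.022,0],"dr":[0,0,-24],"hand":-1},{"linear":[0.029,0.022,0],"dr":[0,0,-24],"hand":-1},{"linear":[0.029,0.022,0],"dr":[0,0,-24],"hand":-1}]' 110
python3 - <<'E'
from h import *
o=bot.get_obs();p=np.array(o["eef_pos"]);v=np.array([.603,.166])-p[:2]
print(p,v@[.231,.973],v@[.973,-.231],np.array(o["q"]).round(2))
a=bot.read_camera("wrist");b=bot.read_camera("scene")
cv2.imwrite("pics/d.png",np.hstack([cv2.resize(a,(400,250)),cv2.resize(b[140:268,230:435],(400,250))]))
E
```

```text
t: 8.8
eef_pos: [0.5374, -0.1084, 0.1457]
tool_rot: [-0.414, 0.462, -0.536, 0.572]
contact_force: [-0.7, -0.6, -3.9]
gripper_width: 0.237
[ 0.53739876 -0.10837953  0.14566381] 0.28212517017019456 0.0004483345602857405 [-0.56  0.43  0.76  1.96 -0.27  0.89  0.1 ]
```

View pics/d.png

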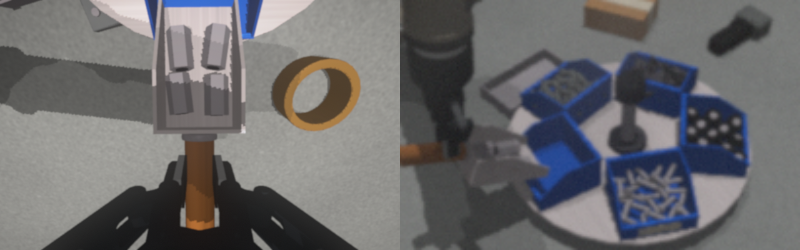

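The nose is over the bin's lip at (545,165) in the right half, with the nuts still in. I'll compute the rest of the tip in the new frame.

```bash
sed -i 's/t0=.*/t0=np.array([-.282,.1457])/; s/-(th+4)/-(th-20)/' tip.py; python3 tip.py | tail -8
```

```text
25 [-0.008 -0.009 -0.   ] dr -5
30 [-0.014 -0.02  -0.   ] dr -10
35 [-0.022 -0.03  -0.   ] dr -15
40 [-0.03 -0.04 -0.  ] dr -20
45 [-0.039 -0.049 -0.   ] dr -25
50 [-0.048 -0.057 -0.   ] dr -30
55 [-0.058 -0.065 -0.   ] dr -35
60 [-0.069 -0.071 -0.   ] dr -40
```

```bash
python3 -m crank '[{"linear":[-0.008,-0.009,0],"dr":[0,0,-5],"hand":-1},{"linear":[-0.014,-0.02,0],"dr":[0,0,-10],"hand":-1},{"linear":[-0.018,-0.025,0],"dr":[0,0,-12.5],"hand":-1},{"linear":[-0.022,-0.03,0],"dr":[0,0,-15],"hand":-1},{"linear":[-0.026,-0.035,0],"dr":[0,0,-17.5],"hand":-1},{"linear":[-0.03,-0.04,0],"dr":[0,0,-20],"hand":-1},{"linear":[-0.034,-0.045,0],"dr":[0,0,-22.5],"hand":-1},{"linear":[-0.039,-0.049,0],"dr":[0,0,-25],"hand":-1},{"linear":[-0.048,-0.057,0],"dr":[0,0,-30],"hand":-1},{"linear":[-0.048,-0.057,0],"dr":[0,0,-30],"hand":-1}]' 110
python3 -m crank '[{"linear":[0,0,0],"dr":[0,0,0],"hand":-1},{"linear":[0,0,0],"dr":[0,0,0],"hand":-1},{"linear":[0,0,0],"dr":[0,0,0],"hand":-1},{"linear":[0,0,0],"dr":[0,0,0],"hand":-1},{"linear":[0,0,0],"dr":[0,0,0],"hand":-1}]' 110
python3 - <<'E'
from h import *
o=bot.get_obs();print(o["eef_pos"],np.array(o["q"]).round(2));print(rot(o["tool_rot"]).as_matrix().round(3))
a=bot.read_camera("wrist");b=bot.read_camera("scene")
for r in bot.place_of("scene","nut0"): print(r["xy"],r["score"])
cv2.imwrite("pics/e.png",np.hstack([cv2.resize(a,(400,250)),cv2.resize(b[150:278,230:435],(400,250))]))
E
```

```text
t: 9.73
eef_pos: [0.5515, -0.0548, 0.1973]
tool_rot: [-0.252, 0.586, -0.397, 0.66]
contact_force: [0.3, 1.9, -3.1]
gripper_width: 0.237
t: 10.15
eef_pos: [0.5492, -0.0599, 0.1988]
tool_rot: [-0.25, 0.584, -0.399, 0.661]
contact_force: [-0.4, -0.7, -2.3]
gripper_width: 0.233
[ 0.54921652 -0.05988385  0.19884258] [-0.99  0.64  0.96  1.83  0.07  1.12 -0.35]
[[-0.193 -0.136  0.972]
 [-0.797 -0.556 -0.236]
 [ 0.573 -0.82  -0.001]]
[303.3, 231.9] 0.57
[312.4, 214.8] 0.56
[313.0, 224.1] 0.52
```

View pics/e.png

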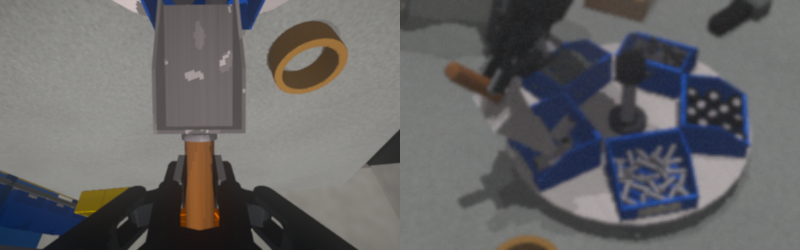

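The scoop shows empty in the left half, and the load fell by about 2 N, which is the weight of four nuts. I'll go straight up, then out, levelling on the way.

```bash
python3 -m crank '[{"linear":[0.014,-0.02,0],"dr":[0,0,0],"hand":-1},{"linear":[0.034,-0.049,0],"dr":[0,0,0],"hand":-1},{"linear":[0.057,-0.082,0],"dr":[0,0,0],"hand":-1},{"linear":[0.085,-0.062,0],"dr":[0,0,7],"hand":-1},{"linear":[0.11,-0.045,0],"dr":[0,0,14],"hand":-1},{"linear":[0.135,-0.028,0],"dr":[0,0,21],"hand":-1},{"linear":[0.16,-0.01,0],"dr":[0,0,28],"hand":-1},{"linear":[0.18,0.004,0],"dr":[0,0,35],"hand":-1},{"linear":[0.18,0.004,0],"dr":[0,0,42],"hand":-1},{"linear":[0.18,0.004,0],"dr":[0,0,49],"hand":-1}]' 110
python3 - <<'E'
from h import *
for c in("top","scene"):
    im=bot.read_camera(c);bb=bot.place_of(c,"empty_bin");print(c,[(np.round(r["xy"]),onz(c,r["xy"],.043).round(3)) for r in bb[:1]])
    for r in bot.place_of(c,"nut0"): print(np.round(r["xy"]),round(r["score"],2))
    x,y=map(int,bb[0]["xy"]);cv2.imwrite(f"pics/f_{c}.png",cv2.resize(im[y-32:y+32,x-40:x+40],(400,320),interpolation=cv2.INTER_CUBIC))
cv2.imwrite("pics/f.png",np.hstack([cv2.imread("pics/f_top.png"),cv2.imread("pics/f_scene.png")]))
o=bot.get_obs();print(o["eef_pos"]);R=rot(o["tool_rot"]).as_matrix();print(R.round(3))
print(o["t"],"tilt",np.degrees(np.arctan2(-R[2,0],-R[2,1])),"z az",np.degrees(np.arctan2(R[1,2],R[0,2])))
print("to place hover",tool([.47,-.25,.10],o),"down",R.T@[0,0,-1])
E
```

```text
t: 11.13
eef_pos: [0.5141, -0.2072, 0.3006]
tool_rot: [0.503, -0.364, 0.604, -0.499]
contact_force: [0.4, 0.2, -2.0]
gripper_width: 0.237
top [(array([356., 198.]), array([0.581, 0.03 , 0.043]))]
[356. 205.] 0.7
[359. 196.] 0.68
[343. 202.] 0.6
[350. 191.] 0.55
[448. 196.] 0.37
scene [(array([310., 225.]), array([0.567, 0.048, 0.043]))]
[314. 229.] 0.65
[314. 211.] 0.63
[301. 221.] 0.62
[306. 232.] 0.42
[ 0.51508327 -0.20295005  0.29820372]
[[-0.225  0.053  0.973]
 [-0.945  0.231 -0.231]
 [-0.237 -0.971 -0.002]]
11.4333 tilt 13.726624629673658 z az -13.353187673313736
to place hover [ 0.10163235  0.17927278 -0.03260446] down [0.23728912 0.97143704 0.00198575]
```

View pics/f.png

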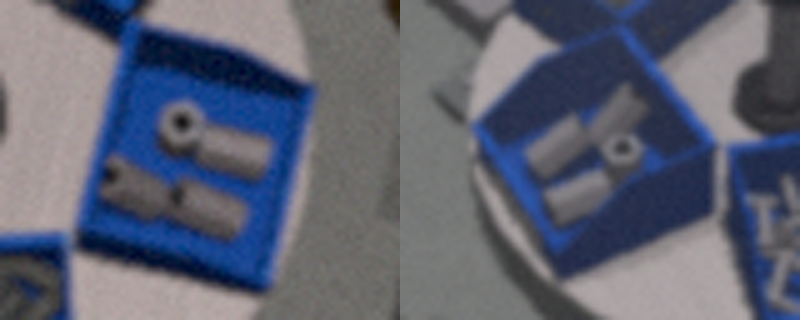

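All four nuts show in the bin in both crops: three lying flat and one standing on end, at (180,125) in the left crop. Setting the scoop down.

```bash
python3 -m crank '[{"linear":[0.1109,0.2178,-0.032],"dr":[0,0,1.3],"hand":-1},{"linear":[0.1109,0.2178,-0.032],"dr":[0,0,1.3],"hand":-1},{"linear":[0.1109,0.2178,-0.032],"dr":[0,0,1.3],"hand":-1},{"linear":[0.1109,0.2178,-0.032],"dr":[0,0,1.3],"hand":-1},{"linear":[0.1109,0.2178,-0.032],"dr":[0,0,1.3],"hand":-1},{"linear":[0.1109,0.2178,-0.032],"dr":[0,0,1.3],"hand":-1},{"linear":[0.1109,0.2178,-0.032],"dr":[0,0,1.3],"hand":-1},{"linear":[0.1109,0.2178,-0.032],"dr":[0,0,1.3],"hand":-1},{"linear":[0.1109,0.2178,-0.032],"dr":[0,0,1.3],"hand":-1}]' 110
python3 - <<'E'
from h import *
o=bot.get_obs();R=rot(o["tool_rot"]).as_matrix();print(o["eef_pos"],"tilt",np.degrees(np.arctan2(-R[2,0],-R[2,1])),R.T@[0,0,-1])
E
```

```text
t: 12.18
eef_pos: [0.4725, -0.2501, 0.0622]
tool_rot: [0.508, -0.362, 0.607, -0.493]
contact_force: [0.0, -0.6, -1.1]
gripper_width: 0.236
[ 0.47247901 -0.25010521  0.0621982 ] tilt 15.061182175126305 [ 2.59850251e-01  9.65648560e-01 -8.39853088e-04]
```

```bash
python3 -m crank '[{"linear":[0.003,0.01,0],"dr":[0,0,0],"hand":-1},{"linear":[0.005,0.02,0],"dr":[0,0,0],"hand":-1},{"linear":[0.0075,0.029,0],"dr":[0,0,0],"hand":-1},{"linear":[0.0095,0.0355,0],"dr":[0,0,0],"hand":-1},{"linear":[0.0107,0.04,0],"dr":[0,0,0],"hand":-1},{"linear":[0.0107,0.04,0],"dr":[0,0,0],"hand":-1},{"linear":[0.0107,0.04,0],"dr":[0,0,0],"hand":-1}]' 110
```

```text
t: 12.77
eef_pos: [0.47, -0.251, 0.019]
tool_rot: [0.506, -0.361, 0.609, -0.493]
contact_force: [-0.3, -0.5, -2.1]
gripper_width: 0.241
```

```bash
python3 -m crank '[{"linear":[0.0005,0.002,0],"dr":[0,0,0],"hand":-1},{"linear":[0.0005,0.002,0],"dr":[0,0,0],"hand":-1},{"linear":[0.0005,0.002,0],"dr":[0,0,0],"hand":-1}]' 110
python3 -m crank '[{"linear":[0,0,0],"dr":[0,0,0],"hand":-0.3},{"linear":[0,0,0],"dr":[0,0,0],"hand":-0.1},{"linear":[0,0,0],"dr":[0,0,0],"hand":0.2},{"linear":[0,0,0],"dr":[0,0,0],"hand":0.5},{"linear":[0,0,0],"dr":[0,0,0],"hand":1},{"linear":[0,0,0],"dr":[0,0,0],"hand":1},{"linear":[0,0,0],"dr":[0,0,0],"hand":1},{"linear":[0,0,0],"dr":[0,0,0],"hand":1},{"linear":[0,0,0],"dr":[0,0,0],"hand":1}]' 110
python3 -m crank '[{"linear":[0,-0.03,0],"dr":[0,0,0],"hand":1},{"linear":[0,-0.07,0],"dr":[0,0,0],"hand":1},{"linear":[0,-0.11,0],"dr":[0,0,0],"hand":1},{"linear":[0,-0.15,0],"dr":[0,0,0],"hand":1},{"linear":[0,-0.19,0],"dr":[0,0,0],"hand":1},{"linear":[0,-0.23,0],"dr":[0,0,-5],"hand":1},{"linear":[0,-0.27,0],"dr":[0,0,-10],"hand":1},{"linear":[0,-0.27,0],"dr":[0,0,-15],"hand":1},{"linear":[0,-0.27,0],"dr":[0,0,-15],"hand":1}]'
python3 - <<'E'
from h import *
o=bot.get_obs();R=rot(o["tool_rot"]).as_matrix();print(o["eef_pos"],np.round(o["q"],2));print(R.round(3))
a=bot.read_camera("wrist");b=bot.read_camera("scene")
Z=dict(scoop=0,scoop_grip=.036,scoop_nose=0.002,knob=.155)
for n in Z:
    for r in bot.place_of("scene",n)[:1]: print(n,round(r["score"],2),onz("scene",r["xy"],Z[n]).round(3))
cv2.imwrite("pics/g.png",np.hstack([cv2.resize(a,(400,250)),cv2.resize(b[150:310,160:416],(400,250))]))
E
```

```text
t: 13.02
eef_pos: [0.4705, -0.2512, 0.0174]
tool_rot: [0.507, -0.361, 0.608, -0.493]
contact_force: [-0.1, 0.0, -1.3]
gripper_width: 0.234
t: 13.77
eef_pos: [0.4703, -0.2509, 0.0172]
tool_rot: [0.507, -0.361, 0.608, -0.493]
contact_force: [-0.4, -0.3, -0.1]
gripper_width: 1.001
t: 14.52
eef_pos: [0.4575, -0.3166, 0.2798]
tool_rot: [-0.44, 0.439, -0.553, 0.555]
contact_force: [0.9, 1.8, -1.4]
gripper_width: 1.004
[ 0.45748203 -0.31664378  0.27977067] [-0.29  0.32  1.    1.8  -0.29  1.18  0.57]
[[-0.227  0.004  0.974]
 [-0.974 -0.001 -0.227]
 [-0.    -1.     0.004]]
scoop 0.76 [ 0.494 -0.178  0.   ]
scoop_grip 0.74 [ 0.46  -0.264  0.036]
scoop_nose 0.71 [ 0.505 -0.114  0.002]
knob 0.86 [0.619 0.163 0.155]
```

View pics/g.png

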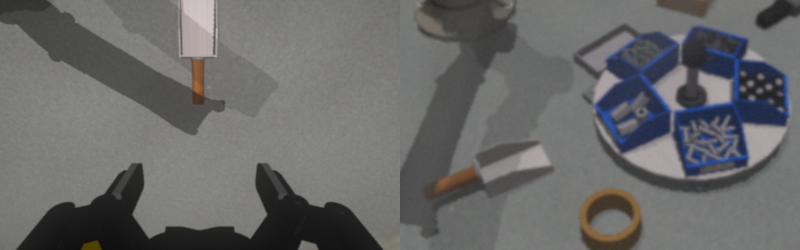

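The scoop stands on the bench and is released; it is at (510,165) in the right half, upright. Now to the knob.

```bash
python3 -m crank '[{"linear":[-0.417,0,0.039],"dr":[0,-28,0],"hand":1},{"linear":[-0.417,0,0.039],"dr":[0,-28,0],"hand":1},{"linear":[-0.417,0,0.039],"dr":[0,-28,0],"hand":1},{"linear":[-0.417,0,0.039],"dr":[0,-28,0],"hand":1},{"linear":[-0.417,0,0.039],"dr":[0,-28,0],"hand":1},{"linear":[-0.417,0,0.039],"dr":[0,-28,0],"hand":1},{"linear":[-0.417,0,0.039],"dr":[0,-28,0],"hand":1},{"linear":[-0.417,0,0.039],"dr":[0,-28,0],"hand":1},{"linear":[-0.417,0,0.039],"dr":[0,-28,0],"hand":1},{"linear":[-0.417,0,0.039],"dr":[0,-28,0],"hand":1}]'
python3 -m crank '[{"linear":[0,0,0],"dr":[0,0,0],"hand":1},{"linear":[0,0,0],"dr":[0,0,0],"hand":1},{"linear":[0,0,0],"dr":[0,0,0],"hand":1},{"linear":[0,0,0],"dr":[0,0,0],"hand":1}]'
python3 see.py w4 knob empty_bin
python3 - <<'E'
from h import *
im=cv2.imread("pics/w4.png");o=bot.get_obs()
ms=bot.cut_out("wrist","knob")
print([ (m["score"],m["extent"]) for m in ms[:2]])
# wrist projections of guessed axis at top of knob
E
```

```text
t: 15.65
eef_pos: [0.5889, 0.0755, 0.2776]
tool_rot: [0.559, -0.559, 0.435, -0.433]
contact_force: [0.6, 0.2, 0.4]
gripper_width: 1.002
t: 15.98
eef_pos: [0.5884, 0.0722, 0.2781]
tool_rot: [-0.558, 0.558, -0.435, 0.433]
contact_force: [0.1, 0.3, 0.2]
gripper_width: 1.003
[0.588 0.072 0.278] [-0.81  0.35  0.77  1.71 -0.26  1.19  0.27]
[[ 0.246 -0.002  0.969]
 [-0.969  0.001  0.246]
 [-0.001 -1.    -0.001]]
knob [358.  95.] 0.64 [0.6022 0.1602 0.155 ] tool [-0.0817  0.1232  0.0352]
empty_bin [304. 184.] 0.9 [0.5777 0.0384 0.043 ] tool [ 0.0305  0.2351 -0.0183]
[(0.86, [188.3, 1.2, 520.5, 243.4])]
```

View pics/w4.png

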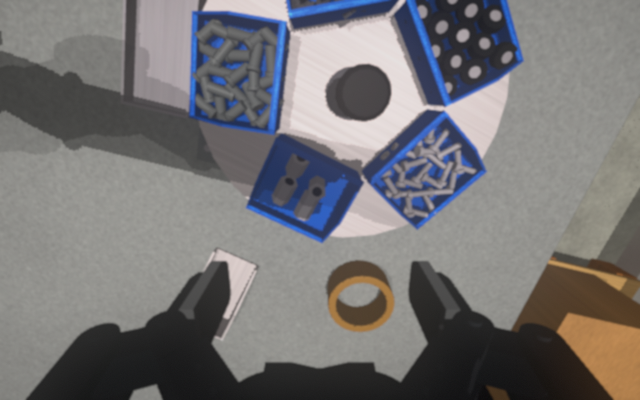

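The knob's top is at about (364,91). I'll get the axis from it, checking against a blob fit.

```bash
python3 - <<'E'
from h import *
o=bot.get_obs();im=cv2.imread("pics/w4.png")
g=cv2.cvtColor(im,cv2.COLOR_BGR2GRAY)[55:130,315:410];print(g[35,::4])
c=cv2.HoughCircles(cv2.GaussianBlur(g,(3,3),0),cv2.HOUGH_GRADIENT,1,5,param1=60,param2=8,minRadius=23,maxRadius=32)
for x,y,r in (c[0][:4] if c is not None else []): print(x+315,y+55,r,onz("wrist",(x+315,y+55),.173,o).round(4))
p=onz("wrist",(364,91),.173,o);print(p,tool([p[0],p[1],.138],o))
E
```

```text
[223 221 214  84  77  72  64  73  75  75  75  74  73  73  73  72  72  71
  67 166 224 223 221 222]
360.5 91.5 30.2 [0.6013 0.164  0.173 ]
354.5 94.5 29.2 [0.5972 0.1606 0.173 ]
364.5 94.5 30.3 [0.6051 0.1626 0.173 ]
363.5 87.5 24.4 [0.6027 0.1675 0.173 ]
[0.6039026  0.16507983 0.173     ] [-0.08455633  0.14080552  0.03753834]
```

```bash
python3 -m crank '[{"linear":[-0.04,0,0.018],"dr":[0,0,0],"hand":1},{"linear":[-0.085,0.02,0.037],"dr":[0,0,0],"hand":1},{"linear":[-0.085,0.04,0.037],"dr":[0,0,0],"hand":1},{"linear":[-0.085,0.06,0.037],"dr":[0,0,0],"hand":1},{"linear":[-0.085,0.085,0.037],"dr":[0,0,0],"hand":1},{"linear":[-0.085,0.11,0.037],"dr":[0,0,0],"hand":1},{"linear":[-0.085,0.13,0.037],"dr":[0,0,0],"hand":1},{"linear":[-0.085,0.1455,0.037],"dr":[0,0,0],"hand":1},{"linear":[-0.085,0.1455,0.037],"dr":[0,0,0],"hand":1},{"linear":[-0.085,0.1455,0.037],"dr":[0,0,0],"hand":1}]' 30
python3 -m crank '[{"linear":[0,0,0],"dr":[0,0,0],"hand":-1},{"linear":[0,0,0],"dr":[0,0,0],"hand":-1},{"linear":[0,0,0],"dr":[0,0,0],"hand":-1},{"linear":[0,0,0],"dr":[0,0,0],"hand":-1},{"linear":[0,0,0],"dr":[0,0,0],"hand":-1},{"linear":[0,0,0],"dr":[0,0,0],"hand":-1},{"linear":[0,0,0],"dr":[0,0,0],"hand":-1},{"linear":[0,0,0],"dr":[0,0,0],"hand":-1}]' 30
```

```text
t: 17.02
eef_pos: [0.6029, 0.1662, 0.1329]
tool_rot: [-0.559, 0.559, -0.434, 0.432]
contact_force: [0.2, 0.0, 0.9]
gripper_width: 1.0
t: 17.68
eef_pos: [0.6026, 0.1667, 0.1344]
tool_rot: [0.559, -0.559, 0.434, -0.432]
contact_force: [-5.1, -0.7, 8.6]
gripper_width: 0.515
```

```bash
python3 -m crank '[{"linear":[0,0,0],"dr":[0,1,0],"hand":-1},{"linear":[0,0,0],"dr":[0,3,0],"hand":-1},{"linear":[0,0,0],"dr":[0,6,0],"hand":-1},{"linear":[0,0,0],"dr":[0,10,0],"hand":-1},{"linear":[0,0,0],"dr":[0,14,0],"hand":-1},{"linear":[0,0,0],"dr":[0,18,0],"hand":-1},{"linear":[0,0,0],"dr":[0,22,0],"hand":-1},{"linear":[0,0,0],"dr":[0,25,0],"hand":-1},{"linear":[0,0,0],"dr":[0,27,0],"hand":-1},{"linear":[0,0,0],"dr":[0,28,0],"hand":-1}]' 50
```

```text
t: 18.52
eef_pos: [0.6047, 0.1667, 0.1346]
tool_rot: [0.438, -0.436, 0.556, -0.556]
contact_force: [1.7, -1.5, 5.0]
gripper_width: 0.509
```

```bash
python3 -m crank '[{"linear":[0,0,0],"dr":[0,1,0],"hand":-1},{"linear":[0,0,0],"dr":[0,3,0],"hand":-1},{"linear":[0,0,0],"dr":[0,6,0],"hand":-1},{"linear":[0,0,0],"dr":[0,10,0],"hand":-1},{"linear":[0,0,0],"dr":[0,14,0],"hand":-1},{"linear":[0,0,0],"dr":[0,18,0],"hand":-1},{"linear":[0,0,0],"dr":[0,22,0],"hand":-1},{"linear":[0,0,0],"dr":[0,25,0],"hand":-1},{"linear":[0,0,0],"dr":[0,27,0],"hand":-1},{"linear":[0,0,0],"dr":[0,28,0],"hand":-1}]'
cat > ang.py <<'E'
from h import *
o=bot.get_obs();R=rot(o["tool_rot"]).as_matrix();print(o["t"],"z az",np.degrees(np.arctan2(R[1,2],R[0,2])),o["eef_pos"],o["contact_force"],np.round(o["q"],2))
ims=[]
for c in("top","scene"):
    im=bot.read_camera(c);ims.append(im)
    for r in bot.place_of(c,"empty_bin")[:2]:
        p=onz(c,r["xy"],.043);v=p[:2]-[.603,.1655];print(c,round(r["score"],2),p.round(3),"angle from front",np.degrees(np.arctan2(-v[1],-v[0])).round(1),np.linalg.norm(v).round(3))
cv2.imwrite("pics/ang.png",np.hstack([cv2.resize(ims[0][100:320,200:420],(400,400),interpolation=2),cv2.resize(ims[1][130:290,260:420],(400,400),interpolation=2)]))
E
python3 ang.py
```

```text
t: 19.35
eef_pos: [0.6067, 0.1657, 0.1346]
tool_rot: [-0.292, 0.287, -0.644, 0.646]
contact_force: [9.5, -2.4, 0.4]
gripper_width: 0.508
19.35 z az -41.65055217651858 [0.60667616 0.1656895  0.13464812] [ 9.50480582 -2.405641    0.43411402] [-0.99  0.64  0.91  1.79 -0.59  1.   -0.57]
top 0.72 [0.496 0.108 0.043] angle from front 28.2 0.121
scene 0.88 [0.47  0.135 0.043] angle from front 12.8 0.136
scene 0.24 [0.622 0.132 0.043] angle from front 119.5 0.038
```

```bash
python3 -m crank '[{"linear":[0,0,0],"dr":[0,1,0],"hand":-1},{"linear":[0,0,0],"dr":[0,3,0],"hand":-1},{"linear":[0,0,0],"dr":[0,6,0],"hand":-1},{"linear":[0,0,0],"dr":[0,10,0],"hand":-1},{"linear":[0,0,0],"dr":[0,14,0],"hand":-1},{"linear":[0,0,0],"dr":[0,17,0],"hand":-1},{"linear":[0,0,0],"dr":[0,19,0],"hand":-1},{"linear":[0,0,0],"dr":[0,20,0],"hand":-1},{"linear":[0,0,0],"dr":[0,20,0],"hand":-1},{"linear":[0,0,0],"dr":[0,20,0],"hand":-1}]' 60
python3 ang.py
```

```text
t: 20.38
eef_pos: [0.6077, 0.1645, 0.1347]
tool_rot: [-0.177, 0.171, -0.684, 0.687]
contact_force: [12.7, -5.2, -1.5]
gripper_width: 0.505
20.3833 z az -61.59030099414613 [0.60765016 0.16449299 0.13473884] [12.71526447 -5.15634094 -1.5019916 ] [-1.03  0.69  0.99  1.79 -0.66  1.03 -0.86]
top 0.7 [0.48  0.165 0.043] angle from front 0.0 0.123
scene 0.97 [0.472 0.169 0.043] angle from front -1.4 0.131
scene 0.32 [ 0.472 -0.263  0.043] angle from front 73.0 0.449
```

View pics/ang.png

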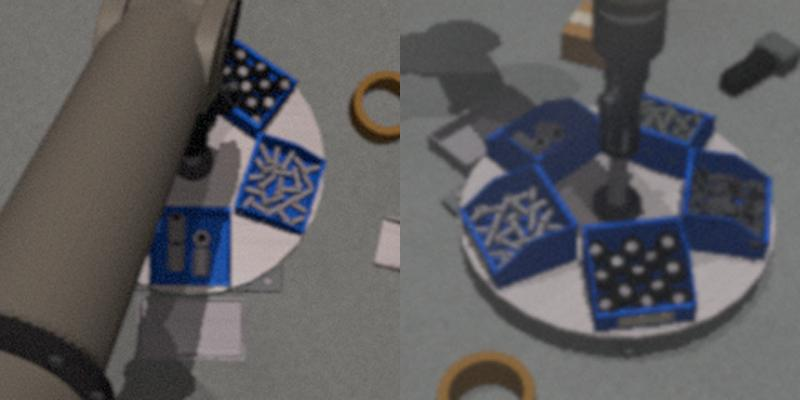

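The filled bin, at (190,245) in the left half, now squarely faces the tray centred at (191,330), with its front edge parallel to the tray. One numeric check of both against the axis.

```bash
python3 - <<'E'
from h import *
t=cv2.imread("pics/top0.png")
A=np.array([.604,.1655])
def a(px,z):
    p=onz("top",px,z);v=p[:2]-A;return p.round(3),np.degrees(np.arctan2(-v[1],-v[0])).round(1)
g=cv2.cvtColor(t,cv2.COLOR_BGR2GRAY)[262:302,265:345];m=(cv2.GaussianBlur(g,(3,3),0)>118).astype(np.uint8)
n,l,s,c=cv2.connectedComponentsWithStats(m);k=1+s[1:,4].argmax();r=cv2.minAreaRect(np.argwhere(l==k)[:,::-1].astype(np.float32));print(s[k],r)
print("tray",a((r[0][0]+265,r[0][1]+262),.003), a((305.5,281.5),.015))
im=bot.read_camera("top");h=cv2.cvtColor(im,cv2.COLOR_BGR2HSV);b=cv2.inRange(h,(105,140,40),(125,255,255))[210:262,270:332]
ys,xs=np.nonzero(b);xs+=270;ys+=210
low=[(x,ys[xs==x].max()) for x in range(288,325) if (xs==x).any()];low=np.array(low)
P=np.array([onz("top",q,.06)[:2] for q in low]);s=np.polyfit(P[:,1],P[:,0],1);print("front edge tilt deg",np.degrees(np.arctan(s[0])),low[::6].tolist())
right=max(xs[ys>250]);left=min(xs[ys>252]);print("front x range",left,right,a(((left+right)/2,257),.06))
for nm in("carton","tape","scanner","scoop","nut0"):
    print(nm,[(onz("top",q["xy"],0).round(3),round(q["score"],2)) for q in bot.place_of("top",nm)[:4 if nm=="nut0" else 1]])
E
```

```text
[  13    3   55   32 1597] ((40.11968231201172, 18.87488555908203), (54.26431655883789, 30.71645164489746), 1.2188751697540283)
tray (array([0.365, 0.156, 0.003]), np.float64(2.2)) (array([0.364, 0.155, 0.015]), np.float64(2.5))
front edge tilt deg 0.22418035849154466 [[288, 255], [294, 255], [300, 255], [306, 255], [312, 256], [318, 256], [324, 256]]
front x range 283 325 (array([0.422, 0.16 , 0.06 ]), np.float64(1.8))
carton []
tape [(array([ 0.701, -0.118,  0.   ]), 0.9)]
scanner [(array([0.53 , 0.525, 0.   ]), 0.76)]
scoop [(array([ 0.485, -0.176,  0.   ]), 0.59)]
nut0 [(array([0.469, 0.148, 0.   ]), 0.6), (array([0.499, 0.15 , 0.   ]), 0.52), (array([0.471, 0.188, 0.   ]), 0.44), (array([0.516, 0.18 , 0.   ]), 0.44)]
```

The bin is within about 1-2° of the tray's line, so I'll trim by 1°, firm up the grip and let it settle.

```bash
python3 -m crank '[{"linear":[0,0,0],"dr":[0,-0.5,0],"hand":-1},{"linear":[0,0,0],"dr":[0,-1,0],"hand":-1},{"linear":[0,0,0],"dr":[0,-1,0],"hand":-1},{"linear":[0,0,0],"dr":[0,-1,0],"hand":-1},{"linear":[0,0,0],"dr":[0,-1,0],"hand":-1},{"linear":[0,0,0],"dr":[0,-1,0],"hand":-1},{"linear":[0,0,0],"dr":[0,-1,0],"hand":-1},{"linear":[0,0,0],"dr":[0,-1,0],"hand":-1}]' 60
python3 ang.py && python3 -c "
from station import bot
print(bot.get_obs()['joint_vel']);print(bot.hand_in())"
```

```text
t: 21.55
eef_pos: [0.6076, 0.1646, 0.1347]
tool_rot: [-0.183, 0.177, -0.683, 0.685]
contact_force: [11.8, -5.6, -1.8]
gripper_width: 0.495
21.55 z az -60.57533869117874 [0.60762621 0.16460808 0.13474303] [11.77806664 -5.5677876  -1.83970043] [-1.03  0.68  0.99  1.79 -0.66  1.03 -0.84]
top 0.8 [0.478 0.155 0.043] angle from front 4.9 0.125
scene 0.66 [0.467 0.172 0.043] angle from front -2.7 0.136
[ 0.00079667 -0.00055523 -0.00023677  0.00042558 -0.00064195 -0.00090688
  0.0021556 ]
the job is handed in; nothing more can be done
None
```

I tipped all four nuts into the empty bin, set the scoop back on the bench and let go, then turned the carousel about 75° by its knob. I handed in at about 22 s of the 72 s, still gripping the knob with 60 N commanded. The hand-in gave no verdict.

**Last checks:**
- **Nuts:** all four showed in the bin after the pour. After the turn the top-camera network still found four there, with middling scores.
- **Scoop:** after release, the pictures showed it upright and clear of the fingers.
- **Bin angle:** I took the tray's centre line as 2.3° in my measured frame. Before a last 1° trim towards it, the bin read 0 to 1.8°. After the trim the two cameras disagreed, at +4.9° (top) and -2.7° (scene), about 1° on average. That is within their usual spread, and the limit is about 6°.
- **Hold:** joint speeds were near zero and the fingers were stopped on the knob. A steady sideways force of about 13 N remained because the grip is slightly off the axis.
- **Bystanders:** the tape and scanner read within about 5 mm of their starting places. The carton was hidden behind the arm in the last top view and wasn't measured again, but nothing passed near it.

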